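Set and lock the cage-rack air selector

ROBOT

A 6-joint arm with a two-finger parallel gripper is mounted at the origin on the work surface. World frame = base frame: x ahead of the robot, y to its left, z up, the work surface at z = 0. Lengths are in m, angles in rad, forces in N, time in s.
With the tool pointing down it reaches from about 0.325 to 0.85 m from the base axis. Payload 15.5 kg.
Tool frame: the origin (TCP) lies at the very end of the fingers, on their centre line; the grasp point (between the pads) lies 19 mm behind it; z points along the fingers, y is the line along which they close (so a half turn about z gives the same grasp; the last joint's range is limited). The gripper opens to 91 mm and grips with 3 to 60 N. Pads are 32 mm wide; open, the fingers measure 118 mm over their backs; the gripper's body (76 mm by 178 mm) begins 60 mm behind the grasp point.
Start: joints at [-1.21, 0.494, 1.345, -0, 1.302, -0.096], TCP at [0.276, -0.561, 0.214] pointing down, gripper open.
Joint ranges: [-2.91, 2.91], [-0.82, 2.16], [0.22, 2.67], [-1.22, 4.37], [0.12, 2.79], [-3.08, 3.08]. Speed limits (rad/s): [1.89, 1.89, 2.57, 3.01, 3.01, 3.01].

INTERFACE

Orientations are given as [roll, pitch, yaw] about the fixed x, y, z axes, in that order (R = Rz(yaw) Ry(pitch) Rx(roll)).
In Python, from station import manip, optics, probe_bus, job gives the robot as it stands (manip), with the cameras (optics), the readings (probe_bus) and the job (job).
- The arm moves only by the tool tcp_steps, called after "Request:" as name(argument=value, ...), one argument or row to a line, values as JSON. Schema: {"type":"object","properties":{"ticks":{"type":"array","items":{"type":"array","prefixItems":[{"type":"array","items":{"type":"number"},"minItems":3,"maxItems":3},{"type":"array","items":{"type":"number"},"minItems":3,"maxItems":3}],"minItems":2,"maxItems":2},"minItems":1,"maxItems":12},"jaw":{"type":"number"},"only":{"type":"string"},"quiet":{"type":"boolean"},"lines":{"type":"string"}},"required":["ticks"],"additionalProperties":false}. ticks is a list of rows, 1 to 12 of them, each written [[dx, dy, dz], [rx, ry, rz]]: dx, dy, dz in m, then a rotation vector rx, ry, rz in rad; each row shifts and turns the commanded pose from where the row before left it, along the tool's axes as they then stand; what a row does not reach is not made up. A row lasts 1/10 s, in which the tool goes at most 0.05 m and 0.15 rad, less where a joint would pass 70% of its speed; a pose out of reach is approached as far as the arm can. jaw is the finger opening in m, set as the call begins (left out keeps the last). The fingers move at their own pace and stop on an object; the grip force is fixed at half the most. Time passes only in rows, so rows that do not move let the fingers close. The tool returns the time, the measured TCP pose, the force, the opening and the grip force at its end. only (a regular expression) keeps the lines of the reply that match it, lines (a string "A,B") keeps lines A to B, and quiet returns only ok. Input that does not fit is refused with a message, and nothing moves.
- probe_bus.observe(): the state, without advancing time (a new reading comes with each control period).
- optics.get_image(name): name is "scene" or "top" or "wrist"; returns the picture (384x512x3 uint8, blue, green, red); there is no depth.
- optics.camera_info(name): a dict with "camera_matrix" (3x3 intrinsics, pixels), "extrinsics" (4x4, takes a point from camera to world coordinates). Camera axes: x right, y up, looking along -z (the intrinsics and any distortion apply to the point x, -y, -z); pixel columns grow to the right and rows downward; lengths in m; the calibration is good to about 2 mm. A picture is of the moment at which its call begins: read the wrist's pose just before it. camera_info takes no time and is no camera call; for the wrist camera it gives the pose at the moment of the call.
- job.close_job(): hands the job in; it is judged then, once.
The state is a dict: "t": time; "joint_pos": joint angles; "qd": joint speeds; "tau": joint torques, N m; "position": TCP position; "ee_rot": TCP orientation; "force": force on the tool from outside, world axes, zero at the start; "torque": the same for the moment, N m; "grip_width": finger opening in m; "finger_force": force on a finger pad.
Only numpy, scipy, OpenCV 4.12 (cv2) and the standard library are available. Lean on these libraries where they do the work, as an engineer would, in place of code of your own. Each camera call takes 0.05 s, during which the arm holds its last target. There are 200 camera calls.

TASK

Set the air selector on the sloping console: turn its black pointer handle round to the small raised tab on the dial's rim, feel for the catch near the tab, then pull the handle fully out of the panel so that it locks there. Let go with the handle left standing out, and leave everything else on the bench where it is.

Things in the scene. Friction and masses are not known exactly. Their poses are not given: they have to be found in the camera images.
- console: white and grey control box fixed to the bench. Its flat top panel (240 mm along the slope, 220 wide) slopes 0.35 rad down towards its front, its own -x side; panel edges stand 54 mm (front) to 136 mm (back) above the bench. Origin: centre of the underside; x to the back, z up. The selector's axis leaves the panel's centre, 95 mm above the origin, square to the panel. Ticks and ports do nothing.
- handle (a point): point on the selector's axis in the black grip bar, 40 mm out from the panel when the handle is in. x points along the bar to the pointer end, z outward along the axis. Bar: 16 mm thick, 95 long (47 either side of the axis), from 16 to 52 mm out from the panel; under it a collar 40 mm across, 8 to 16 mm out. A nose 8 mm thick, 16 to 36 mm out, carries the pointer end on to 66 mm from the axis.
- tip (a point): the pointer's tip: end of the nose, 66 mm from the selector's axis, 26 mm out from the panel when the handle is in. Axes as handle; moves out with the handle.
- tab (a point): top of the raised black tab, 20 x 12 mm, at the rim of the aluminium dial (164 mm disc, 6 mm thick, round the selector's axis); 78 mm from the axis, 15 mm out from the panel; x points away from the axis, z outward. It stands elsewhere each time and is too stiff to shift. The hidden catch where the handle can come out lies within 0.2 rad either side of the tab and cannot be seen.
- turn (a joint): handle angle, rad, positive anticlockwise seen from outside the panel; 0 with the pointer towards the console's back, stops at -2.3 and 2.0. It starts negative and must turn anticlockwise 1.3 to 3.1 rad to the tab. Friction about 0.15 N m: a push on the side of the bar turns it and it stays where left.
- pull (a joint): how far the handle is pulled out, m: 0 in, 0.018 fully out. Pulling takes about 5 to 9 N; it stays where left, no spring or button. Away from the catch it is blocked after 2 mm; within about 0.04 rad either side of the catch it comes out the whole way, and once out it cannot turn (locked).
- bottle: bystander: closed clear drinking bottle, 68 mm across, 160 tall, standing beside the console; origin at the centre of its underside
- tunnel: bystander: red plastic tube 74 mm across, 120 tall, 4 mm wall, standing on end beside the console; origin at the centre of its underside
- bowl: bystander: steel bowl, 120 mm across, 50 tall; origin at the centre of its underside
- jar: bystander: clear jar with white cap, 80 mm across, 100 tall; origin at the centre of its underside
- glovebox: bystander: cardboard box 230 x 120 x 70 mm; origin at the centre of its underside
- brush: bystander: hand brush 200 mm long, lying; origin at the centre of its underside
- pencup: bystander: steel cup 72 mm across, 100 tall; origin at the centre of its underside

How it is judged:
By the outcome, as a careful person would: the job done as asked, in the order asked, and still so for the second after the job is handed in, with the robot touching nothing.
It also fails if it takes over 48 s, if anything falls off the work surface, if the arm or the gripper's body presses on something with over 40 N, if the wrist force passes 120 N, or if a joint passes its speed limit or range.

## Working session

There is one attempt and no reset: what is moved stays moved. The work goes in short steps, Python scripts to look and compute and a tool call to move; the robot and the scene stay as the last step left them, time stands still between calls to the robot, and variables do not carry over. Pictures are saved under pics/ and viewed, at most 10 in all, crops included, and the job is handed in when it is done.

```bash
ls; mkdir -p pics; python3 - <<'E'
from station import manip, optics, probe_bus, job
import cv2
for n in("scene","top"):
    cv2.imwrite(f"pics/{n}0.png",optics.get_image(n)); c=optics.camera_info(n); print(c)
print(probe_bus.observe())
E
```

```text
pics
station.py
{'camera_matrix': array([[471.86060381,   0.        , 249.5358482 ],
       [  0.        , 471.86060381, 184.16860092],
       [  0.        ,   0.        ,   1.        ]]), 'extrinsics': array([[-0.34247475, -0.68853957,  0.63923728,  1.54807491],
       [ 0.93944825, -0.24215352,  0.24248434,  0.41604774],
       [-0.01216651,  0.68357511,  0.72977876,  1.30874006],
       [ 0.        ,  0.        ,  0.        ,  1.        ]])}
{'camera_matrix': array([[428.95713334,   0.        , 249.27148217],
       [  0.        , 428.95713334, 193.22317923],
       [  0.        ,   0.        ,   1.        ]]), 'extrinsics': array([[-3.09133266e-02,  9.97555731e-01, -6.26652163e-02,
         3.87785457e-01],
       [-9.99521888e-01, -3.08901967e-02,  1.33812310e-03,
        -5.78310484e-03],
       [-6.00888488e-04,  6.26766211e-02,  9.98033707e-01,
         1.48839983e+00],
       [ 0.00000000e+00,  0.00000000e+00,  0.00000000e+00,
         1.00000000e+00]])}
{'t': 0.1, 'joint_pos': array([-1.20950049e+00,  4.94161342e-01,  1.34608819e+00, -6.63986642e-06,
        1.30251914e+00, -9.54222066e-02]), 'qd': array([-0.00172417, -0.00109059, -0.00359311, -0.00038459, -0.00069911,
        0.00040925]), 'tau': array([ 3.05116424e-03, -8.80239844e+01, -3.82542229e+01,  7.10934307e-02,
        4.82729380e-02, -4.31657918e-05]), 'position': array([ 0.27554376, -0.56057776,  0.2133664 ]), 'ee_rot': array([-3.14042137e+00, -1.05677221e-04,  4.56719746e-01]), 'force': array([-0.13562008,  0.83347341,  0.50359415]), 'torque': array([0.0285079 , 0.05458122, 0.03001821]), 'finger_force': 0.0, 'grip_width': 0.09130011368260035}
```

View pics/scene0.png

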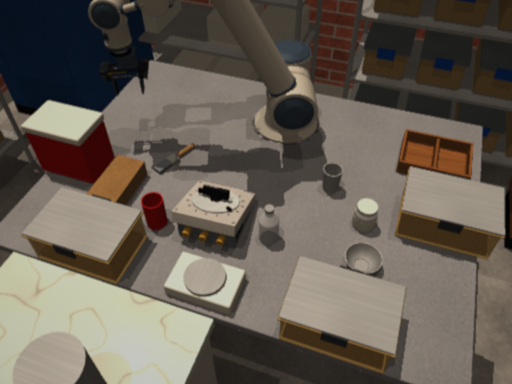

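View pics/top0.png

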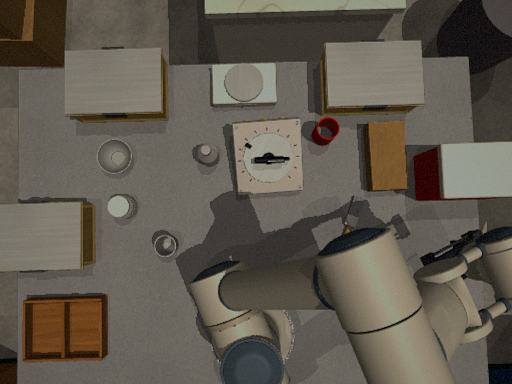

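The top view shows the console around (268,157), the tab near (248,146), the tube at (325,131) and the bottle at (207,155). Zooming in on both views of the console.

```bash
python3 - <<'E'
import cv2,numpy as np
a=cv2.imread("pics/top0.png")[110:200,225:310]; b=cv2.imread("pics/scene0.png")[170:250,165:260]
a=cv2.resize(a,(400,424),interpolation=cv2.INTER_CUBIC);b=cv2.resize(b,(400,337),interpolation=cv2.INTER_CUBIC)
o=np.zeros((424,800,3),np.uint8);o[:,:400]=a;o[:337,400:]=b;cv2.imwrite("pics/z.png",o)
E
```

```text
(no output)
```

View pics/z.png

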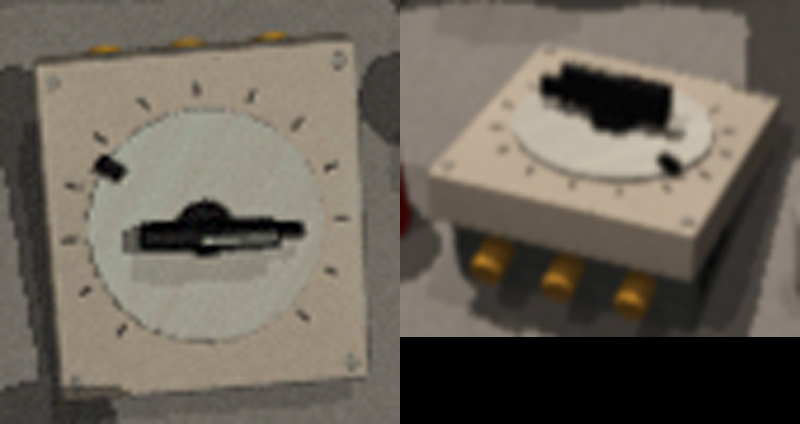

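```bash
cat > h.py <<'E'
import numpy as np
from scipy.spatial.transform import Rotation as R
from scipy.optimize import least_squares
def proj(c,p):
    E=c["extrinsics"];q=(np.asarray(p)-E[:3,3])@E[:3,:3];K=c["camera_matrix"]
    return np.stack([K[0,0]*q[...,0]/-q[...,2]+K[0,2],K[1,1]*-q[...,1]/-q[...,2]+K[1,2]],-1)
def panel(s): # origin at panel centre, z = axis
    x,y,w=s; Rc=R.from_euler('z',w).as_matrix()
    return Rc@R.from_euler('y',-.35).as_matrix(), np.array([x,y,.095])
def pt(s,p): M,o=panel(s); return o+np.asarray(p)@M.T
E
python3 - <<'E'
from h import *
from station import manip, optics, probe_bus, job
T=optics.camera_info("top");S=optics.camera_info("scene")
t=lambda u:np.array(u)/[4.706,4.711]+[225,110]-.4
s=lambda u:(np.array(u)-[400,0])/4.21+[165,170]-.4
C=np.array([[.12,.11,0],[.12,-.11,0],[-.12,-.11,0],[-.12,.11,0]])
tc=t([[38,62],[352,38],[367,375],[63,388]]);sc=s([[693,235],[430,178],[550,48],[780,100]])
rad=lambda a,r,z:np.array([r*np.cos(a),r*np.sin(a),z])
def f(v):
    q=v[:3];r=[proj(T,pt(q,C))-tc,proj(S,pt(q,C))-sc]
    tb=pt(q,rad(v[3],.078,.015));tp=pt(q,rad(v[4],.066,.030))
    r+=[2*(proj(T,tb)-t([110,167])),2*(proj(S,tb)-s([670,163])),2*(proj(T,tp)-t([303,229]))]
    return np.concatenate([np.ravel(i) for i in r])
r=least_squares(f,[.47,-.02,.05,1,-1.5]);print(r.x,np.round(r.fun,1))
M,o=panel(r.x);print(M,pt(r.x,[0,0,.04]))
E
```

```text
[ 0.59655049 -0.07203288  0.03965627  0.96364217 -1.6767081 ] [-1.3 -1.6  0.7 -1.3 -0.1 -0.7 -1.   1.1  0.1  0.2 -1.4 -2.1 -1.6 -1.7
  0.7 -1.  -1.1 -1.4  0.  -2.4 -0.2 -0. ]Traceback (most recent call last):
  File "<stdin>", line 15, in <module>
  File "h.py", line 8, in panel
    x,y,w=s; Rc=R.from_euler('z',w).as_matrix()
    ^^^^^
ValueError: too many values to unpack (expected 3)
```

```bash
cat >> h.py <<'E'
def target(s,a,out): # tool pose: z into panel, x opposite the pointer at angle a
    M,o=panel(s); x=-M@[np.cos(a),np.sin(a),0]; z=-M[:,2]
    return np.stack([x,np.cross(z,x),z],1), o+M[:,2]*out
def delta(o,s,a,out):
    Rt,p=target(s,a,out);Rn=R.from_euler('xyz',o["ee_rot"]).as_matrix()
    return np.round(Rn.T@(p-o["position"]),4),np.round(R.from_matrix(Rn.T@Rt).as_rotvec(),4)
E
python3 - <<'E'
from h import *
from station import manip, optics, probe_bus, job
print(delta(probe_bus.observe(),[.5966,-.072,.0397],-1.677,.2))
E
```

```text
(array([ 0.4409, -0.3248, -0.0691]), array([-0.2971,  0.2152, -1.0366]))
```

Request:
tcp_steps(
  ticks=[
    [[0,0,-0.03],[0,0,0]],
    [[0.04,-0.03,-0.02],[0,0,0]],
    [[0.04,-0.03,-0.02],[0,0,0]],
    [[0.04,-0.03,0],[0,0,0]],
    [[0.04,-0.03,0],[0,0,0]],
    [[0.04,-0.03,0],[0,0,0]],
    [[0.04,-0.03,0],[0,0,0]],
    [[0.04,-0.03,0],[0,0,0]],
    [[0.04,-0.03,0],[0,0,0]],
    [[0.04,-0.03,0],[0,0,0]],
    [[0.04,-0.03,0],[0,0,0]],
    [[0.04,-0.025,0],[0,0,0]],
  ],
  jaw=0.09,
)

```text
t: 1.3
position: [0.5242, -0.0792, 0.281]
ee_rot: [-3.141, 0.0, 0.457]
force: [-0.5, -0.1, -0.1]
grip_width: 0.0898
finger_force: 0.0
```

Request:
tcp_steps(
  ticks=[
    [[0,0,0],[-0.037,0.027,-0.13]],
    [[0,0,0],[-0.037,0.027,-0.13]],
    [[0,0,0],[-0.037,0.027,-0.13]],
    [[0,0,0],[-0.037,0.027,-0.13]],
    [[0,0,0],[-0.037,0.027,-0.13]],
    [[0,0,0],[-0.037,0.027,-0.13]],
    [[0,0,0],[-0.037,0.027,-0.13]],
    [[0,0,0],[-0.037,0.027,-0.13]],
    [[0,0,0],[0,0,0]],
    [[0,0,0],[0,0,0]],
  ],
)

```text
t: 2.3
position: [0.5238, -0.0818, 0.281]
ee_rot: [2.795, -0.037, 1.509]
force: [0.7, 0.4, 0.3]
grip_width: 0.09
finger_force: 0.0
```

```bash
python3 - <<'E'
from h import *
from station import manip, optics, probe_bus, job
import cv2
o=probe_bus.observe();print(o["joint_pos"],delta(o,[.5966,-.072,.0397],-1.677,.2))
c=optics.camera_info("wrist");np.savez("w0.npz",**{k:np.array(c[k]) for k in("camera_matrix","extrinsics")})
cv2.imwrite("pics/w0.png",optics.get_image("wrist"));print(c)
E
```

```text
[-0.3565508   0.13816436  1.76004775  0.16584195  0.92655167 -0.36632011] (array([ 0.0074,  0.0042, -0.0002]), array([-0.0014, -0.    , -0.0023]))
{'camera_matrix': array([[273.46730066,   0.        , 253.94852913],
       [  0.        , 273.46730066, 192.74106503],
       [  0.        ,   0.        ,   1.        ]]), 'extrinsics': array([[ 0.93769141,  0.15646582, -0.31024711,  0.47002335],
       [-0.07118117,  0.9604398 ,  0.26923712, -0.00478137],
       [ 0.34010008, -0.23037758,  0.91173357,  0.44444238],
       [ 0.        ,  0.        ,  0.        ,  1.        ]])}
```

View pics/w0.png

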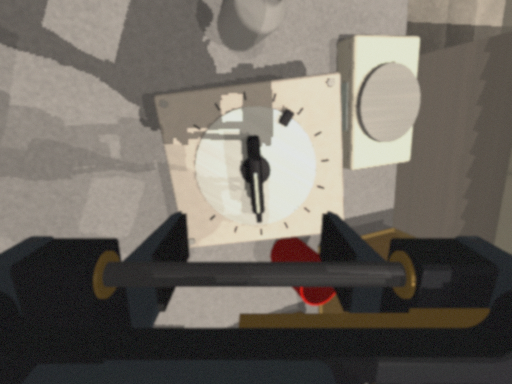

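```bash
python3 - <<'E'
import cv2
a=cv2.imread("pics/w0.png")[60:260,145:355]
cv2.imwrite("pics/zw.png",cv2.resize(a,(630,600),interpolation=cv2.INTER_CUBIC))
E
```

```text
(no output)
```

View pics/zw.png

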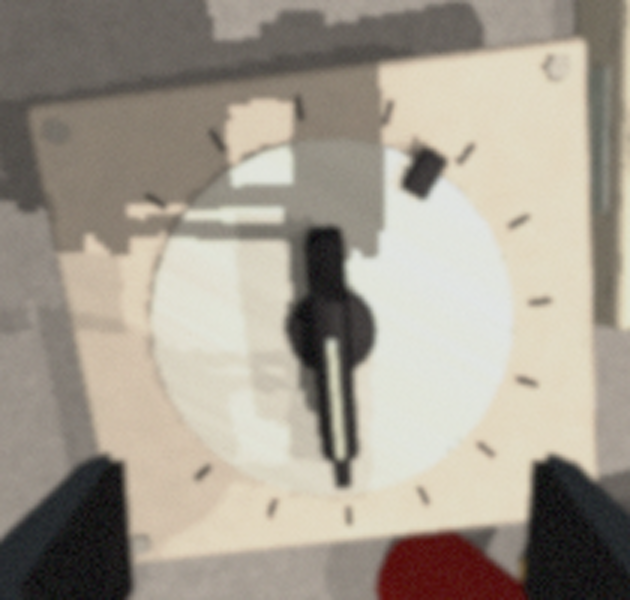

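Request:
tcp_steps(
  ticks=[
    [[0,0,0],[0,0,0.15]],
    [[0,0,0],[0,0,0.15]],
    [[0,0,0],[0,0,0.15]],
    [[0,0,0],[0,0,0.15]],
    [[0,0,0],[0,0,0.15]],
    [[0,0,0],[0,0,0.15]],
    [[0,0,0],[0,0,0.15]],
    [[0,0,0],[0,0,0.15]],
    [[0,0,0],[0,0,0.15]],
    [[0,0,0],[0,0,0.15]],
    [[0,0,0],[0,0,0.15]],
    [[0,0,0],[0,0,0.15]],
  ],
)

```text
t: 3.55
position: [0.5244, -0.0814, 0.2811]
ee_rot: [-3.02, -0.328, -0.322]
force: [-0.1, 0.3, 0.2]
grip_width: 0.09
finger_force: 0.0
```

Request:
tcp_steps(
  ticks=[
    [[0,0,0],[0,0,0.15]],
    [[0,0,0],[0,0,0.15]],
    [[0,0,0],[0,0,0.15]],
    [[0,0,0],[0,0,0.15]],
    [[0,0,0],[0,0,0.15]],
    [[0,0,0],[0,0,0.15]],
    [[0,0,0],[0,0,0.15]],
    [[0,0,0],[0,0,0.15]],
    [[0,0,0],[0,0,0.14]],
    [[0,0,0],[0,0,0]],
    [[0,0,0],[0,0,0]],
  ],
)

```text
t: 4.65
position: [0.5242, -0.0814, 0.2811]
ee_rot: [-2.794, 0.034, -1.623]
force: [-0.3, -0.1, -0.7]
grip_width: 0.0901
finger_force: 0.0
```

```bash
python3 - <<'E'
from h import *
W=dict(np.load("w0.npz"))
w=lambda u:(np.array(u)+.5)/3-.5+[145,60]
C=np.array([[.12,.11,0],[.12,-.11,0],[-.12,-.11,0],[-.12,.11,0]])
wc=w([[583,38],[597,520],[135,562],[30,103]])
th=np.linspace(0,2*np.pi,400);D=np.stack([.082*np.cos(th),.082*np.sin(th),0*th+.006],1)
rad=lambda a,r,z:np.array([r*np.cos(a),r*np.sin(a),z])
def f(v):
    q=v[:3];r=[.5*(proj(W,pt(q,C))-wc)]
    d=proj(W,pt(q,D)); e=[d[:,0].min()-w([151,0])[0],d[:,0].max()-w([514,0])[0],d[:,1].min()-w([0,138])[1],d[:,1].max()-w([0,493])[1]]
    tb=pt(q,rad(v[3],.078,.015));r+=[proj(W,tb)-w([425,173])]
    r+=[proj(W,pt(q,rad(v[4],.066,.034)))-w([344,486]),proj(W,pt(q,rad(v[4],.047,.052)))-w([341,458]),np.array(e)]
    return np.concatenate([np.ravel(i) for i in r])
r=least_squares(f,[.597,-.072,.04,1,-1.67],x_scale=.01);print(r.x,np.round(r.fun,1))
from station import manip, optics, probe_bus, job
o=probe_bus.observe();print(o["joint_pos"],delta(o,r.x[:3],r.x[4]+np.pi,.1))
E
```

```text
[ 0.59433956 -0.07325704  0.04715465  0.94146823 -1.61947792] [ 1.3 -0.9  0.8 -0.7 -2.4  0.8 -1.1  0.1  0.4 -0.6 -0.1  0.3  0.2  1.1
  0.1  0.6 -0.6  0.8]
[-0.35592861  0.13844721  1.75985601  0.16670186  0.9258185   2.76505181] (array([-0.0053, -0.0018,  0.0989]), array([ 0.0003, -0.0019, -0.0566]))
```

Request:
tcp_steps(
  ticks=[
    [[-0.005,-0.002,0.04],[0,0,-0.057]],
    [[0,0,0.04],[0,0,0]],
    [[0,0,0.019],[0,0,0]],
    [[0,0,0],[0,0,0]],
    [[0,0,0],[0,0,0]],
  ],
)

```text
t: 5.15
position: [0.5601, -0.0752, 0.1892]
ee_rot: [-2.792, 0.015, -1.571]
force: [-0.2, 0.1, 0.4]
grip_width: 0.0901
finger_force: 0.0
```

```bash
python3 - <<'E'
from h import *
from station import manip, optics, probe_bus, job
o=probe_bus.observe();print(o["force"],o["joint_pos"],delta(o,[.5945,-.073,.046],-1.625+np.pi,.026))
E
```

```text
[-0.20305356  0.14438556  0.39009583] [-0.31458727  0.30735063  1.82634454  0.18970558  0.68776068  2.70218346] (array([-0.0007, -0.0001,  0.0744]), array([ 0.0005, -0.0012,  0.0059]))
```

Request:
tcp_steps(
  ticks=[
    [[-0.0007,0,0.03],[0,0,0]],
    [[0,0,0.025],[0,0,0]],
    [[0,0,0.01],[0,0,0]],
    [[0,0,0.009],[0,0,0]],
    [[0,0,0],[0,0,0]],
  ],
)

```text
t: 5.65
position: [0.5856, -0.0735, 0.1196]
ee_rot: [-2.792, 0.016, -1.572]
force: [-0.0, -0.1, 0.2]
grip_width: 0.0899
finger_force: 0.0
```

Request:
tcp_steps(
  ticks=[
    [[0,0,0],[0,0,0]],
    [[0,0,0],[0,0,0]],
    [[0,0,0],[0,0,0]],
    [[0,0,0],[0,0,0]],
    [[0,0,0],[0,0,0]],
    [[0,0,0],[0,0,0]],
    [[0,0,0],[0,0,0]],
    [[0,0,0],[0,0,0]],
    [[0,0,0],[0,0,0]],
    [[0,0,0],[0,0,0]],
  ],
  jaw=0.0,
)

```text
t: 6.65
position: [0.5848, -0.0734, 0.1191]
ee_rot: [-2.793, 0.016, -1.572]
force: [-1.9, -1.5, 2.8]
grip_width: 0.016
finger_force: 30.0
```

```bash
cat > st.py <<'E'
from h import *
from station import manip, optics, probe_bus, job
o=probe_bus.observe();s=[.5945,-.073,.046];M,c=panel(s)
Rn=R.from_euler('xyz',o["ee_rot"]).as_matrix();L=M.T@Rn
print("t",round(o["t"],2),"panel xyz mm",np.round(M.T@(o["position"]-c)*1e3,1),"angle(+x tool is pointer)",round(np.arctan2(L[1,0],L[0,0]),3))
print("F tool",np.round(Rn.T@o["force"],1),"T tool",np.round(Rn.T@o["torque"],2),"w",round(o["grip_width"],4),"ff",round(o["finger_force"],1),"q6",o["joint_pos"][5])
E
python3 st.py
```

```text
t 6.65 panel xyz mm [-0.8  0.1 26. ] angle(+x tool is pointer) -1.621
F tool [ 1.5  0.8 -3.3] T tool [-0.16  0.43  0.17] w 0.016 ff 30.0 q6 2.6715749064639196
```

Request:
tcp_steps(
  ticks=[
    [[0,0,0],[0,0,-0.1]],
    [[0,0,0],[0,0,-0.1]],
    [[0,0,0],[0,0,-0.1]],
    [[0,0,0],[0,0,-0.1]],
    [[0,0,0],[0,0,-0.1]],
    [[0,0,0],[0,0,-0.1]],
    [[0,0,0],[0,0,0]],
  ],
)

```text
t: 7.35
position: [0.5849, -0.0734, 0.1192]
ee_rot: [-2.842, -0.181, -1.001]
force: [-4.6, -1.4, 0.1]
grip_width: 0.0158
finger_force: 30.0
```

```bash
python3 st.py
```

```text
t 7.35 panel xyz mm [-0.7  0.  26. ] angle(+x tool is pointer) -1.019
F tool [-1.3  4.3 -1.7] T tool [-0.61 -0.31 -0.13] w 0.0158 ff 30.0 q6 2.069619583520506
```

Request:
tcp_steps(
  ticks=[
    [[0,0,0],[0,0,-0.1]],
    [[0,0,0],[0,0,-0.1]],
    [[0,0,0],[0,0,-0.1]],
    [[0,0,0],[0,0,-0.1]],
    [[0,0,0],[0,0,-0.1]],
    [[0,0,0],[0,0,-0.1]],
    [[0,0,0],[0,0,-0.1]],
    [[0,0,0],[0,0,-0.1]],
    [[0,0,0],[0,0,-0.1]],
    [[0,0,0],[0,0,0]],
  ],
)

```text
t: 8.35
position: [0.5849, -0.0734, 0.1192]
ee_rot: [-3.099, -0.347, -0.083]
force: [-4.5, 0.7, 0.7]
grip_width: 0.016
finger_force: 30.0
```

```bash
python3 st.py
```

```text
t 8.35 panel xyz mm [-0.7  0.1 26. ] angle(+x tool is pointer) -0.122
F tool [-4.  -0.4 -2.2] T tool [ 0.08 -0.76 -0.09] w 0.016 ff 30.0 q6 1.1724148485299664
```

Request:
tcp_steps(
  ticks=[
    [[0,0,0],[0,0,-0.1]],
    [[0,0,0],[0,0,-0.1]],
    [[0,0,0],[0,0,-0.1]],
    [[0,0,0],[0,0,-0.1]],
    [[0,0,0],[0,0,-0.1]],
    [[0,0,0],[0,0,-0.1]],
    [[0,0,0],[0,0,-0.1]],
    [[0,0,0],[0,0,-0.1]],
    [[0,0,0],[0,0,-0.09]],
    [[0,0,0],[0,0,0]],
    [[0,0,0],[0,0,0]],
  ],
)

```text
t: 9.45
position: [0.585, -0.0733, 0.1192]
ee_rot: [2.894, -0.249, 0.84]
force: [-5.2, -0.6, 0.8]
grip_width: 0.0159
finger_force: 30.0
```

```bash
python3 st.py
python3 -c "
from station import manip, optics, probe_bus, job;import cv2
cv2.imwrite('pics/t1.png',cv2.resize(optics.get_image('wrist'),(512,384)))"
```

```text
t 9.45 panel xyz mm [-0.6  0.1 26. ] angle(+x tool is pointer) 0.763
F tool [-3.6 -3.  -2.6] T tool [ 0.88 -0.46 -0.1 ] w 0.0159 ff 30.0 q6 0.28755094629010725
```

View pics/t1.png

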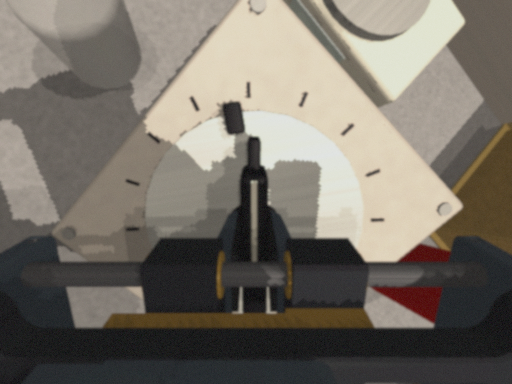

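The handle follows the grip. The pointer nose is at (254,145), just short of the tab at (233,117). Now to feel for the catch.

Request:
tcp_steps(
  ticks=[
    [[0,0,-0.002],[0,0,0]],
    [[0,0,-0.002],[0,0,0]],
    [[0,0,0],[0,0,0]],
    [[0,0,0],[0,0,0]],
  ],
)

```text
t: 9.9
position: [0.5838, -0.0733, 0.1226]
ee_rot: [2.894, -0.248, 0.843]
force: [5.1, 2.9, -16.7]
grip_width: 0.0161
finger_force: 30.0
```

```bash
python3 st.py
```

```text
t 9.9 panel xyz mm [-0.6  0.2 29.6] angle(+x tool is pointer) 0.766
F tool [ 1.2 -2.5 17.4] T tool [ 0.64 -0.11  0.04] w 0.0161 ff 30.0 q6 0.28662422920949016
```

Request:
tcp_steps(
  ticks=[
    [[0,0,0.003],[0,0,0]],
    [[0,0,0],[0,0,-0.06]],
    [[0,0,-0.003],[0,0,0]],
    [[0,0,-0.001],[0,0,0]],
    [[0,0,0],[0,0,0]],
    [[0,0,0],[0,0,0]],
  ],
)

```text
t: 10.5
position: [0.5834, -0.0733, 0.1236]
ee_rot: [2.88, -0.233, 0.903]
force: [5.0, 3.3, -19.3]
grip_width: 0.0159
finger_force: 30.0
```

```bash
python3 st.py
```

```text
t 10.5 panel xyz mm [-0.6  0.2 30.7] angle(+x tool is pointer) 0.827
F tool [ 1.1 -3.4 19.9] T tool [ 0.71 -0.1  -0.22] w 0.0159 ff 30.0 q6 0.22729078381220078
```

Request:
tcp_steps(
  ticks=[
    [[0,0,0.004],[0,0,0]],
    [[0,0,0],[0,0,-0.06]],
    [[0,0,-0.003],[0,0,0]],
    [[0,0,-0.001],[0,0,0]],
    [[0,0,0],[0,0,0]],
    [[0,0,0],[0,0,0]],
  ],
)

```text
t: 11.1
position: [0.5832, -0.0734, 0.1242]
ee_rot: [2.866, -0.217, 0.964]
force: [-7.3, 1.5, -1.5]
grip_width: 0.0156
finger_force: 30.0
```

```bash
python3 st.py
```

```text
t 11.1 panel xyz mm [-0.6  0.1 31.3] angle(+x tool is pointer) 0.888
F tool [-3.2 -6.9 -1.1] T tool [ 1.62 -0.35 -0.15] w 0.0156 ff 30.0 q6 0.16623254573433557
```

Request:
tcp_steps(
  ticks=[
    [[0,0,-0.002],[0,0,0]],
    [[0,0,-0.002],[0,0,0]],
    [[0,0,-0.002],[0,0,0]],
    [[0,0,0],[0,0,0]],
  ],
)

```text
t: 11.5
position: [0.581, -0.0736, 0.1299]
ee_rot: [2.865, -0.216, 0.965]
force: [-11.6, 0.7, 1.3]
grip_width: 0.0159
finger_force: 30.1
```

```bash
python3 st.py
```

```text
t 11.5 panel xyz mm [-0.7  0.1 37.4] angle(+x tool is pointer) 0.889
F tool [-5.6 -8.8 -5.2] T tool [ 2.17 -0.47 -0.82] w 0.0159 ff 30.1 q6 0.16801194093582827
```

Request:
tcp_steps(
  ticks=[
    [[0,0,-0.002],[0,0,0]],
    [[0,0,-0.002],[0,0,0]],
    [[0,0,-0.002],[0,0,0]],
    [[0,0,0],[0,0,0]],
    [[0,0,0],[0,0,0]],
  ],
)

```text
t: 12.0
position: [0.5791, -0.0736, 0.1355]
ee_rot: [2.865, -0.216, 0.965]
force: [-7.7, 3.2, -6.5]
grip_width: 0.0161
finger_force: 30.2
```

```bash
python3 st.py
```

```text
t 12.0 panel xyz mm [-0.6  0.1 43.4] angle(+x tool is pointer) 0.889
F tool [-3.1 -9.5  3.5] T tool [ 2.15 -0.25 -0.91] w 0.0161 ff 30.2 q6 0.1709781100731519
```

Request:
tcp_steps(
  ticks=[
    [[0,0,-0.002],[0,0,0]],
    [[0,0,-0.001],[0,0,0]],
    [[0,0,0],[0,0,0]],
    [[0,0,0],[0,0,0]],
  ],
)

```text
t: 12.4
position: [0.5783, -0.0738, 0.1373]
ee_rot: [2.866, -0.216, 0.965]
force: [7.0, 2.9, -31.7]
grip_width: 0.0165
finger_force: 29.9
```

```bash
python3 st.py
python3 -c "
from station import manip, optics, probe_bus, job;import cv2,numpy as np
a=optics.get_image('wrist');b=cv2.resize(optics.get_image('scene')[160:255,150:277],(512,384),interpolation=cv2.INTER_CUBIC)
cv2.imwrite('pics/p1.png',cv2.resize(np.hstack([a,b]),(800,300)))"
```

```text
t 12.4 panel xyz mm [-0.8 -0.  45.3] angle(+x tool is pointer) 0.889
F tool [-0.6 -4.9 32.2] T tool [ 1.11 -0.28 -0.69] w 0.0165 ff 29.9 q6 0.1726773595646732
```

View pics/p1.png

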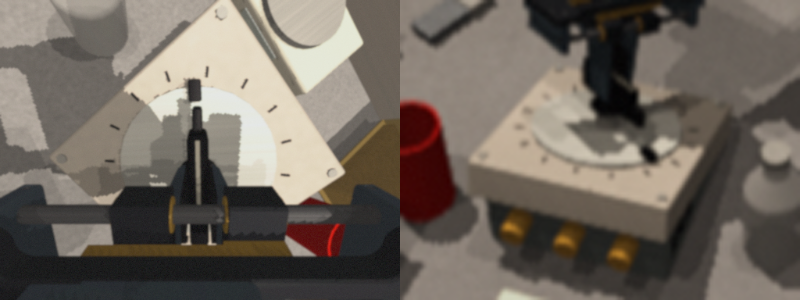

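The outward force rose to 32 N after about 18–19 mm of travel, so the handle is at its full-out stop, with the pointer nose at (197,125) lined up with the tab at (195,90). Releasing and backing off along the axis.

Request:
tcp_steps(
  ticks=[
    [[0,0,0],[0,0,0]],
    [[0,0,0],[0,0,0]],
    [[0,0,0],[0,0,0]],
    [[0,0,0],[0,0,0]],
    [[0,0,0],[0,0,0]],
    [[0,0,0],[0,0,0]],
    [[0,0,0],[0,0,0]],
    [[0,0,0],[0,0,0]],
  ],
  jaw=0.09,
)

```text
t: 13.3
position: [0.5785, -0.0738, 0.1382]
ee_rot: [2.865, -0.217, 0.965]
force: [0.5, -0.0, -0.3]
grip_width: 0.0774
finger_force: 0.0
```

```bash
python3 st.py
```

```text
t 13.3 panel xyz mm [-0.2 -0.  46.1] angle(+x tool is pointer) 0.889
F tool [0.2 0.3 0.5] T tool [ 0.1  -0.14 -0.01] w 0.0774 ff 0.0 q6 0.1725325815478204
```

Request:
tcp_steps(
  ticks=[
    [[0,0,-0.01],[0,0,0]],
    [[0,0,-0.03],[0,0,0]],
    [[0,0,-0.04],[0,0,0]],
    [[0,0,-0.04],[0,0,0]],
    [[0,0,-0.03],[0,0,0]],
    [[0,0,0],[0,0,0]],
    [[0,0,0],[0,0,0]],
  ],
)

```text
t: 14.0
position: [0.5271, -0.076, 0.28]
ee_rot: [2.863, -0.217, 0.965]
force: [-0.2, 0.0, 0.0]
grip_width: 0.09
finger_force: 0.0
```

```bash
python3 - <<'E'
from station import manip, optics, probe_bus, job;from h import *;import cv2
a=optics.get_image('wrist');b=cv2.resize(optics.get_image('scene')[160:255,150:277],(512,384),interpolation=cv2.INTER_CUBIC)
W=optics.camera_info("wrist");s=[.5945,-.073,.046]
for o,col in((.0,(0,0,255)),(.018,(0,255,0))):
    for r in(-.047,.047): cv2.circle(a,tuple(int(i) for i in proj(W,pt(s,[r*np.cos(.885),r*np.sin(.885),.052+o]))),2,col,-1)
cv2.imwrite('pics/e1.png',cv2.resize(np.hstack([a,b]),(800,300)))
E
```

```text
(no output)
```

View pics/e1.png

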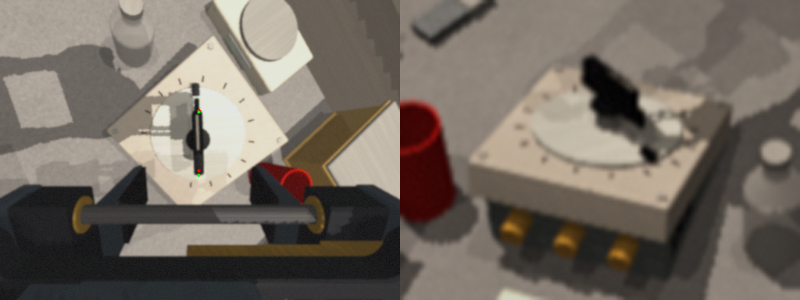

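The handle stands clear of the panel, pointing at the tab, and the tube and bottle are where they were. Handing in.

```bash
python3 -c "
from station import manip, optics, probe_bus, job;print(job.close_job())"
```

```text
the job is handed in; nothing more can be done
None
```

The air selector's handle was turned to the tab and pulled out at the catch to its stop (about 18 mm), then released; the job was handed in at about 14 s, and I did not test the lock by trying to turn the handle.

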